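# Weigh the ice pail at the bar

## Task

Weigh the round ice pail with the spring scale fitted to it: lift it by the scale's loop handle alone until the pail hangs a few centimetres clear of the counter, and keep it hanging still for about two seconds so the reading settles. Then lower it onto the round rubber mat, foot wholly on the mat, and let go only once it stands there. Keep the pail upright throughout and leave the square bottle caddy where it is.

Things in the scene. Friction and masses are not known exactly. Their poses are not given: they have to be found in the camera images.
- pail: Loose round steel ice pail: foot 112 mm, rim 140 mm across, 105 mm high, 0.35-0.7 kg. Origin: centre of its underside, z up. A stiff bail arches over it along its y to 155 mm. On it, on the pail's z axis, stands a spring hand scale: aluminium tube 28 mm across, black loop handle on top. Starts left or right of the mat, on the counter (height 0).
- grip (a point): Centre of the top bar of the scale's black loop handle, 245 mm above the pail's origin plus joint scale; axes as the pail's. Bar: 110 mm long along y, 20 mm wide along x, 18 mm tall. Below it a 24 mm high gap, then the loop's lower bar (16 mm wide along x): fingers can pass down on either side (x) of it.
- scale (a joint): Spring stretch in m: how far tube and handle have risen along the pail's z. 0 at rest (handle on its stop, as at the start), at most 0.05. Spring about 200 N/m, damped: the hanging pail stretches it 0.017 to 0.035, so the handle rises by that much before the pail leaves the counter.
- mat: Round black rubber mat, fixed, 220 mm across, 5 mm thick, flat on the counter between pail and caddy. Origin: centre of its underside, at counter height.
- caddy: Bystander, to be left alone: square steel bottle caddy, 120 by 120 mm, sides 75 mm high, four small bottles in it up to 115 mm, 0.9 kg, a similar black loop handle on a flat post (top at 214 mm) but no scale tube. Origin: centre of its underside, z up.
Things that resemble listed ones, but are neither listed nor needed, are in the scene too. Of the things shaped like the mat, the black one is meant. Leave any yellow look-alike of the pail alone.

How it is judged:
By the outcome, as a careful person would: the job done as asked, in the order asked, and still so for the second after the job is handed in, with the robot touching nothing.
It also fails if it takes over 53 s, if anything falls off the work surface, if the arm or the gripper's body presses on something with over 40 N, if the wrist force passes 120 N, or if a joint passes its speed limit or range.

## Robot

A 7-joint arm with a two-finger parallel gripper is mounted at the origin on the work surface. World frame = base frame: x ahead of the robot, y to its left, z up, the work surface at z = 0. Lengths are in m, angles in rad, forces in N, time in s.
With the tool pointing down it reaches from about 0.4 to 0.85 m from the base axis. Payload 10.4 kg.
Tool frame: the origin (TCP) lies between the finger pads; the fingertips stand 17 mm ahead of it and the grasp point (between the pads) lies 2 mm behind it (ctrl.tip_extent is the distance from the TCP to the fingertips, in m); z points along the fingers, y is the direction in which the jaws open and shut (so a half turn about z gives the same grasp; the last joint's range is limited). The gripper opens to 87 mm and grips with 3 to 60 N. Pads are 19 mm wide; open, the fingers measure 117 mm over their backs; the gripper's body (75 mm by 190 mm) begins 51 mm behind the grasp point.
Start: joints at [1.116, 0.332, -0.065, 1.46, 0.022, 1.35, -0.088], TCP at [0.262, -0.568, 0.205] pointing down, gripper open.
Joint ranges: [-2.6, 2.6], [-0.5, 2.12], [-1.47, 1.34], [0.16, 2.42], [-1.27, 4.41], [0.06, 2.06], [-2.6, 2.6]. Speed limits (rad/s): [2.22, 2.22, 2.79, 2.79, 3.14, 3.14, 3.14].

## Interface

Orientations are given as a unit quaternion [w, x, y, z].
In Python, from plant import state, get_image, ctrl, spotter gives the robot as it stands.
- The arm moves only by the tool carry_out, never from a script. Its argument "targets" is a list that holds one entry, the list of rows, each a list of 7 numbers: the shift along the tool's x, y, z in cm, then the turn, a rotation vector about the tool's x, y, z in rad, then the closure, from 0 (fully open) to 1 (shut). A call has 1 to 5 rows; each row is the pose to reach, as a shift and turn from the pose commanded when the call began, along the tool's axes at that moment; what a row does not reach only later rows make up. A row lasts 1/12 s, in which the tool goes at most 41.7 mm and 7.16 degrees, less where a joint would pass 70% of its speed; a pose out of reach is approached as far as the arm can. A call with a gripper value outside its range is refused whole. The fingers move at their own pace and stop on an object; "newtons" is the grip in N (left out, the last holds). Time passes only in rows, so rows that repeat a pose let the fingers close. It gives the time, the measured TCP pose, the force and the opening at its end, in the units of the state.
- state(): the state, without advancing time (a new reading comes with each control period).
- get_image(name): name is "scene" or "top" or "wrist"; returns a dict with "img" (400x640x3 uint8, red, green, blue), "intrinsics" (3x3 intrinsics, pixels), "camera_from_world" (4x4, takes a point from world to camera coordinates). Camera axes: x right, y up, looking along -z (the intrinsics and any distortion apply to the point x, -y, -z); pixel columns grow to the right and rows downward; lengths in m; the calibration is good to about 2 mm. A picture is of the moment at which its call begins. There is no depth.
- ctrl.sign_off(): hands the job in, once; it reports no verdict.
Trained networks look in the newest picture that a camera, given by its name, has taken for a name from the list of things; names that differ only in an ending like _2 or _b are one class to them, and where a whole thing is asked for, a point or a joint stands for the part that bears it (a point fixed in the world has none). Each returns a list of dicts, best first, with "p" (0 to 1); they miss things now and then, are a little off and sometimes report something else, mostly with a low value. They report only what shows in the picture. A call takes as long as a camera call. They do not tell look-alikes from the thing itself.
- spotter.boxes_of(camera, name): "box" ([centre column, centre row, width, height] in pixels, round what is visible of it).
- spotter.outline_of(camera, name): "mask" (400x640 bool, what is visible of it) and "box" ([centre column, centre row, width, height] in pixels, round what is visible of it).
- spotter.landmark_of(camera, name): "xy" ([column, row] in pixels: a listed point, or the origin of a listed thing).
The state is a dict: "time_s": time; "joint_positions": joint angles; "dq": joint speeds; "effort": joint torques, N m; "tcp_pos": TCP position; "eef_rot": TCP orientation; "wrist_force": force on the tool from outside, world axes, zero at the start; "torque": the same for the moment, N m; "gripper_width": finger opening in m.
Only numpy, scipy, OpenCV 4.12 (cv2) and the standard library are available. Lean on these libraries where they do the work, as an engineer would, in place of code of your own. Each camera call takes 0.05 s, during which the arm holds its last target.

## Working session

There is one attempt and no reset: what is moved stays moved. The work goes in short steps, Python scripts to look and compute and a tool call to move; the robot and the scene stay as the last step left them, time stands still between calls to the robot, and variables do not carry over. Pictures are saved under pics/ and viewed, and the job is handed in when it is done.

Besides the shell and the picture viewer there is one more tool, called after ">>>" as name([rows], argument=value, ...), one row to a line, values as JSON. carry_out: Moves the arm, as the interface text tells. Its arguments: {"type":"object","properties":{"targets":{"type":"array","items":{"type":"array","items":{"type":"array","items":{"type":"number"}}}},"newtons":{"type":"number"}},"required":["targets"]}

```bash
mkdir -p pics; ls; python3 - <<'E'
from plant import state,get_image,ctrl,spotter
import cv2,numpy as np
for c in ["scene","top","wrist"]:
    d=get_image(c); cv2.imwrite(f"pics/{c}0.png",d["img"][...,::-1])
    for n in ["pail","grip","mat","caddy"]:
        print(c,n,[(np.round(r["xy"]),round(r["p"],2)) for r in spotter.landmark_of(c,n)],[(np.round(r["box"]),round(r["p"],2)) for r in spotter.boxes_of(c,n)])
    print(d["intrinsics"],d["camera_from_world"])
s=state();print(s)
E
```

```text
pics
scene pail [(array([181., 287.]), 0.95), (array([287., 283.]), 0.91)] [(array([284., 261.,  51.,  78.]), 0.92), (array([165., 266.,  67.,  83.]), 0.6)]
scene grip [(array([282., 233.]), 0.86), (array([157., 237.]), 0.56)] [(array([159., 245.,  49.,  43.]), 0.94), (array([282., 236.,  39.,  36.]), 0.86)]
scene mat [(array([396., 273.]), 0.8)] [(array([397., 275.,  75.,  67.]), 0.69), (array([283., 237.,  39.,  39.]), 0.58), (array([238., 236.,  73.,  59.]), 0.57)]
scene caddy [(array([432., 194.]), 0.86)] [(array([436., 176.,  57.,  76.]), 0.7)]
[[485.72151686   0.         324.76724075]
 [  0.         485.72151686 200.36548921]
 [  0.           0.           1.        ]] [[ 0.58996052  0.80720304 -0.0192311  -0.13927019]
 [-0.60556679  0.45809367  0.65072195  0.17014763]
 [ 0.53407438 -0.37225454  0.75907253 -1.72455235]
 [ 0.          0.          0.          1.        ]]
top pail [(array([455., 238.]), 0.82), (array([376., 192.]), 0.71)] [(array([469., 240.,  65.,  47.]), 0.61), (array([382., 186.,  47.,  42.]), 0.6)]
top grip [(array([387., 182.]), 0.91), (array([486., 240.]), 0
[... 1343 characters left out ...]
ons': array([ 1.11639533,  0.3321901 , -0.06472749,  1.46005389,  0.02162294,
        1.34991909, -0.08849899]), 'dq': array([ 5.47116269e-04, -4.94620595e-04,  1.26402108e-05,  1.19708693e-03,
        1.00557608e-03, -5.74936383e-04,  1.24818712e-04]), 'effort': array([ 1.02875085e-04, -6.23036885e+01,  2.45396543e-02, -3.90110600e+01,
       -6.10814639e-02,  3.16685031e-02,  8.09953917e-06]), 'tcp_pos': array([ 0.26160857, -0.56765695,  0.20520383]), 'eef_rot': array([6.01559397e-05, 9.76780205e-01, 2.14243851e-01, 1.74555645e-05]), 'wrist_force': array([-0.99075995,  0.08605403,  0.6004975 ]), 'torque': array([-0.0148711 , -0.04152213, -0.0548764 ]), 'gripper_width': 0.08746938839131788}
```

View pics/scene0.png

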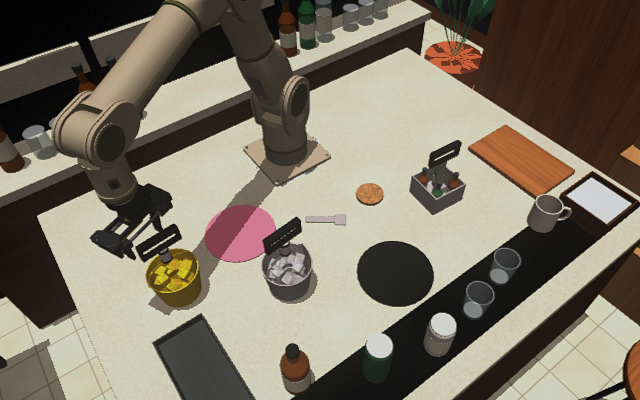

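View pics/top0.png

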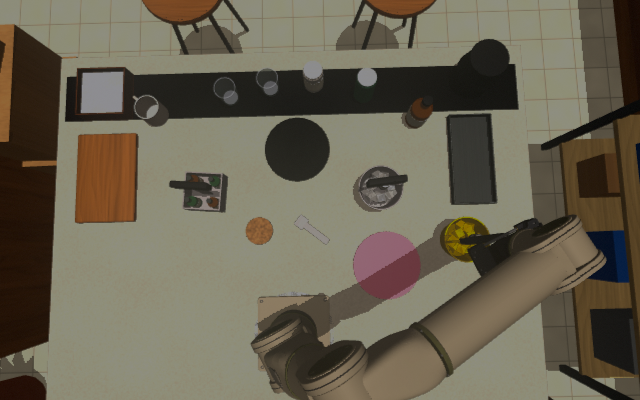

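View pics/wrist0.png

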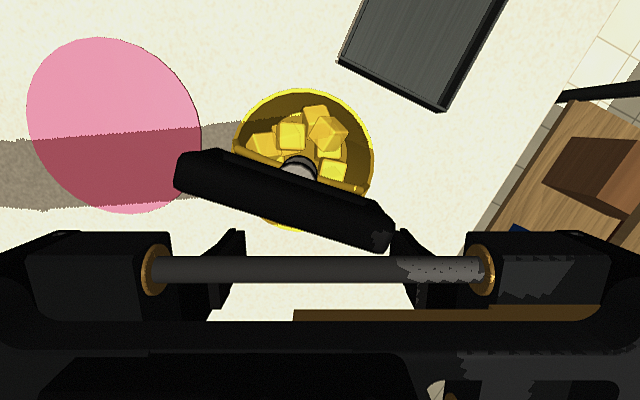

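```bash
cat > h.py <<'E'
import numpy as np
def ray(d,uv):
    K=d["intrinsics"];T=np.array(d["camera_from_world"]);R=T[:3,:3];t=T[:3,3]
    v=np.array([(uv[0]-K[0,2])/K[0,0],-(uv[1]-K[1,2])/K[1,1],-1.])
    return -R.T@t,R.T@v
def atz(d,uv,z):
    c,v=ray(d,uv);return c+v*(z-c[2])/v[2]
def tri(ds,uvs):
    A=np.zeros((3,3));b=np.zeros(3);rs=[]
    for d,uv in zip(ds,uvs):
        c,v=ray(d,uv);v=v/np.linalg.norm(v);P=np.eye(3)-np.outer(v,v);A+=P;b+=P@c
    return np.linalg.solve(A,b)
def proj(d,p):
    K=d["intrinsics"];T=np.array(d["camera_from_world"]);q=T[:3,:3]@p+T[:3,3]
    return K[0,0]*q[0]/-q[2]+K[0,2],K[1,1]*-q[1]/-q[2]+K[1,2]
E
python3 - <<'E'
from plant import get_image
from h import *
import cv2
s=get_image("scene");t=get_image("top");w=get_image("wrist")
np.set_printoptions(precision=4,suppress=True)
print("grip tri",tri([s,t],[(282,233),(387,182)]))
print("pail tri",tri([s,t],[(287,283),(376,192)]))
print("grip@.245",atz(t,(387,182),.245),atz(s,(282,233),.245))
print("mat",atz(t,(297,149),.005),atz(s,(396,273),.005))
print("caddy",atz(t,(207,195),0),atz(s,(432,194),0))
print("yellow grip",tri([s,t],[(157,237),(486,240)]),atz(w,(287,203),.245),"pail",atz(t,(455,238),0),atz(s,(181,287),0),atz(w,(302,155),0))
for n,d,(a,b,c,e) in [("t",t,(345,145,420,225)),("s",s,(240,200,325,310))]:
    cv2.imwrite(f"pics/c{n}.png",cv2.resize(d["img"][b:e,a:c,::-1],None,fx=7 if n=="t" else 5,fy=7 if n=="t" else 5,interpolation=cv2.INTER_CUBIC))
E
```

```text
grip tri [ 0.449  -0.2835  0.2316]
pail tri [ 0.4479 -0.285  -0.0054]
grip@.245 [ 0.4462 -0.283   0.245 ] [ 0.4591 -0.2866  0.245 ]
mat [ 0.6006 -0.0212  0.005 ] [ 0.6115 -0.0225  0.005 ]
caddy [0.4527 0.2837 0.    ] [0.454 0.274 0.   ]
yellow grip [ 0.2827 -0.5403  0.2448] [ 0.2844 -0.5388  0.245 ] pail [ 0.2897 -0.5355  0.    ] [ 0.2802 -0.5365 -0.    ] [ 0.2803 -0.535   0.    ]
```

View pics/ct.png

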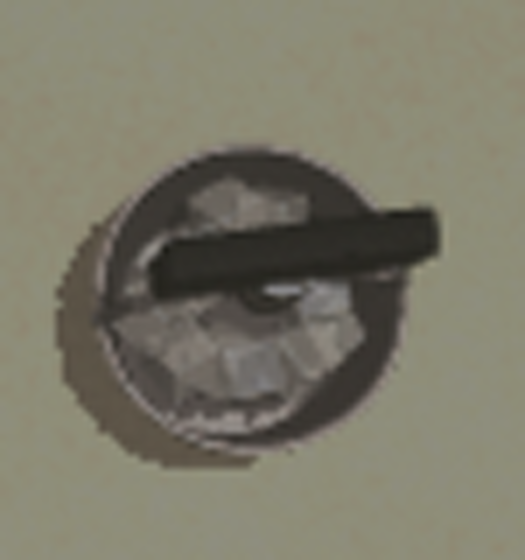

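View pics/cs.png

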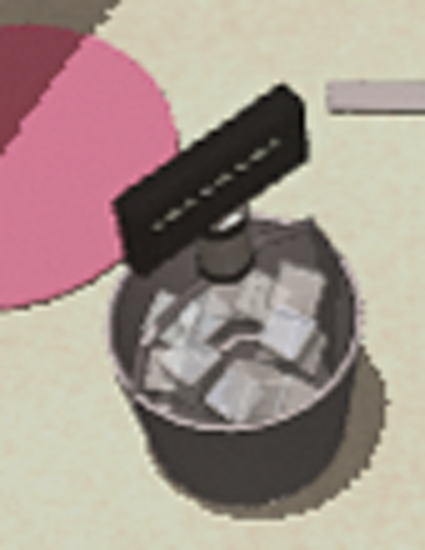

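>>> carry_out([
  [[0, 0, -3, 0, 0, 0, 0], [0, 0, -6, 0, 0, 0, 0], [0, 0, -10, 0, 0, 0, 0], [0, 0, -13, 0, 0, 0, 0], [0, 0, -15, 0, 0, 0, 0]],
])

```text
time_s: 1.92
tcp_pos: [0.2618, -0.568, 0.3592]
eef_rot: [0.002, 0.977, 0.214, 0.001]
wrist_force: [0.2, -0.8, 0.5]
gripper_width: 0.087
```

```bash
python3 - <<'E'
from plant import get_image,state
from h import *
t=get_image("top")
a=atz(t,(368.3,183.3),.254);b=atz(t,(407.1,178.6),.254);print(a,b,np.linalg.norm(a-b),np.degrees(np.arctan2(*(a-b)[1::-1])))
E
```

```text
[ 0.44267239 -0.23054915  0.254     ] [ 0.45293128 -0.33680781  0.254     ] 0.10675273623589782 95.5146056951033
```

>>> carry_out([
  [[3, -2, 0, 0, 0, -0.12, 0], [6, -4, 0, 0, 0, -0.24, 0], [9, -6, 0, 0, 0, -0.36, 0], [12, -8, 0, 0, 0, -0.48, 0], [15, -9.5, 0, 0, 0, -0.6, 0]],
])

```text
time_s: 2.38
tcp_pos: [0.3586, -0.4166, 0.3553]
eef_rot: [0.0, 0.868, 0.496, -0.0]
wrist_force: [0.7, 0.3, 0.3]
gripper_width: 0.087
```

```bash
cat > go.py <<'E'
import sys
from plant import state
from h import *
from scipy.spatial.transform import Rotation as Ro
def go(p,yawdeg):
    s=state();q=s["eef_rot"];R=Ro.from_quat([q[1],q[2],q[3],q[0]])
    y=np.radians(yawdeg);Rt=Ro.from_matrix(np.array([[np.cos(y),np.sin(y),0],[np.sin(y),-np.cos(y),0],[0,0,-1]]))
    print("t",s["time_s"],"tcp",s["tcp_pos"].round(4),"cm",R.inv().apply(np.array(p)-s["tcp_pos"])*100,"rot",(R.inv()*Rt).as_rotvec(),"F",s["wrist_force"].round(2),"q",s["joint_positions"].round(2))
E
python3 -c "
from go import *
go([.448,-.284,.36],95.5)"
```

```text
t 2.3833 tcp [ 0.3586 -0.4166  0.3553] cm [15.96205801  0.96640285 -0.47263791] rot [ 2.09383478e-04  4.75727249e-04 -6.28876170e-01] F [0.67 0.32 0.25] q [ 0.97  0.14 -0.22  1.39  0.03  1.62  0.22]
```

>>> carry_out([
  [[3, 0.2, 0, 0, 0, -0.12, 0], [6, 0.4, 0, 0, 0, -0.24, 0], [9, 0.6, 0, 0, 0, -0.36, 0], [12, 0.8, 0, 0, 0, -0.48, 0], [15, 1, 0, 0, 0, -0.6, 0]],
])

```text
time_s: 2.8
tcp_pos: [0.4442, -0.2936, 0.3551]
eef_rot: [0.0, 0.683, 0.73, -0.0]
wrist_force: [0.3, -1.4, -0.5]
gripper_width: 0.0871
```

>>> carry_out([
  [[0.9, 0, 0, 0, 0, -0.03, 0], [0.9, 0, 0, 0, 0, -0.03, 0], [0.9, 0, 0, 0, 0, -0.03, 0]],
])

```text
time_s: 3.05
tcp_pos: [0.4427, -0.2865, 0.3552]
eef_rot: [0.0, 0.675, 0.738, -0.0]
wrist_force: [-0.4, -0.6, 0.1]
gripper_width: 0.0872
```

```bash
python3 - <<'E'
from go import *
from plant import get_image,spotter
import cv2
go([.448,-.284,.36],95.5)
d=get_image("wrist");cv2.imwrite("pics/w1.png",d["img"][...,::-1])
for n in ["pail","grip","mat"]: print(n,[(r["xy"],r["p"]) for r in spotter.landmark_of("wrist",n)])
print(proj(d,np.array([.448,-.284,.245])),proj(d,np.array([.448,-.284,.0])))
E
```

```text
t 3.05 tcp [ 0.4427 -0.2865  0.3552] cm [ 0.20172637  0.55127785 -0.48333246] rot [-0.00019432  0.00068586 -0.00696254] F [-0.4  -0.62  0.15] q [ 0.84  0.1  -0.38  1.43  0.04  1.61  0.55]
pail [([227.5, 282.2], 0.71), ([324.6, 160.6], 0.57)]
grip [([325.1, 192.7], 0.65)]
mat [([189.6, 162.4], 0.93), ([432.8, 8.2], 0.92)]
(np.float64(322.8500368559875), np.float64(193.75953510122864)) (np.float64(320.59915928623184), np.float64(162.43368231305425))
```

View pics/w1.png

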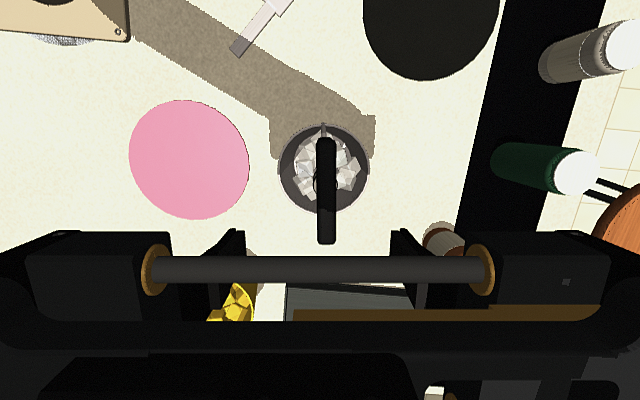

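```bash
python3 - <<'E'
from go import *
from plant import get_image
d=get_image("wrist")
im=d["img"].astype(int).sum(2)
for r in (150,165,180,195,210,225,238): 
    c=np.where(im[r,300:350]<100)[0]+300; print(r,c.min(),c.max(),atz(d,((c.min()+c.max())/2,r),.254))
a=atz(d,(326,137),.254);b=atz(d,(326.,244),.254);print(a,b,(a+b)/2,np.linalg.norm(a-b),np.degrees(np.arctan2(*(a-b)[1::-1])))
print(atz(d,(325,192.7),.245))
E
```

```text
150 316 335 [ 0.44583124 -0.23942618  0.254     ]
165 317 335 [ 0.44767969 -0.25375351  0.254     ]
180 314 336 [ 0.44810446 -0.26860273  0.254     ]
195 317 336 [ 0.45103234 -0.28364561  0.254     ]
210 317 336 [ 0.45252685 -0.2992453   0.254     ]
225 318 335 [ 0.45406405 -0.31529065  0.254     ]
238 318 335 [ 0.45543226 -0.32957206  0.254     ]
[ 0.44515136 -0.22723725  0.254     ] [ 0.45555346 -0.33633091  0.254     ] [ 0.45035241 -0.28178408  0.254     ] 0.10958845548805028 95.44669448745076
[ 0.44973295 -0.28354163  0.245     ]
```

```bash
python3 -c "
from go import *
go([.450,-.283,.243],95.5)"
```

```text
t 3.3 tcp [ 0.4425 -0.2872  0.355 ] cm [ 0.35136405  0.79124909 11.20016545] rot [-2.40800063e-04  3.91994154e-05 -7.91036658e-03] F [-1.02  0.71  0.39] q [ 0.84  0.1  -0.38  1.43  0.04  1.61  0.55]
```

>>> carry_out([
  [[0.35, 0.8, 0, 0, 0, -0.008, 0], [0.35, 0.8, 1, 0, 0, -0.008, 0], [0.35, 0.8, 3, 0, 0, -0.008, 0], [0.35, 0.8, 5, 0, 0, -0.008, 0], [0.35, 0.8, 6, 0, 0, -0.008, 0]],
])

```text
time_s: 3.72
tcp_pos: [0.4501, -0.2812, 0.2921]
eef_rot: [-0.001, 0.671, 0.741, -0.0]
wrist_force: [-0.3, -0.0, -0.5]
gripper_width: 0.087
```

>>> carry_out([
  [[0, 0, 1.5, 0, 0, 0, 0], [0, 0, 3, 0, 0, 0, 0], [0, 0, 4.5, 0, 0, 0, 0], [0, 0, 5.2, 0, 0, 0, 0], [0, 0, 5.2, 0, 0, 0, 0]],
])

```text
time_s: 4.13
tcp_pos: [0.4501, -0.2814, 0.2415]
eef_rot: [-0.001, 0.671, 0.741, -0.0]
wrist_force: [-0.4, 0.2, 0.1]
gripper_width: 0.087
```

```bash
python3 - <<'E'
from go import *
from plant import get_image
import cv2
go([.450,-.283,.243],95.5)
d=get_image("wrist");cv2.imwrite("pics/w2.png",d["img"][...,::-1])
d=get_image("scene");cv2.imwrite("pics/s2.png",cv2.resize(d["img"][140:330,180:400,::-1],None,fx=3,fy=3))
E
```

```text
t 4.1333 tcp [ 0.4501 -0.2814  0.2415] cm [-0.1595525  -0.02300468 -0.15157437] rot [-0.0020669  -0.00166136  0.00310734] F [-0.35  0.15  0.13] q [ 0.83  0.13 -0.39  1.63  0.05  1.39  0.53]
```

View pics/w2.png

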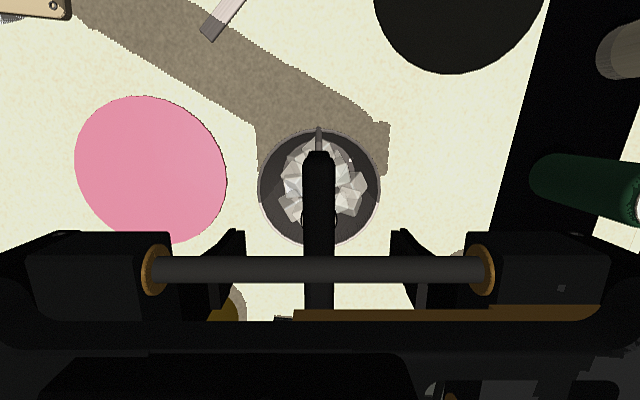

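View pics/s2.png

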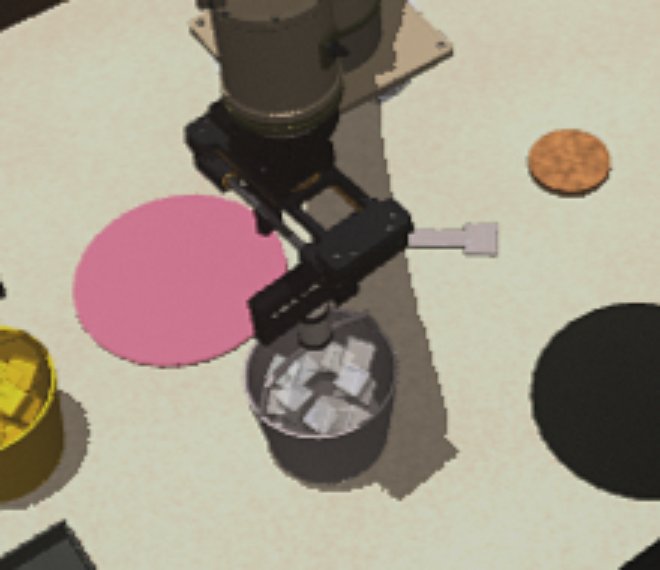

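The bar (u≈318) sits centred between the fingers (u≈317), so I close.

>>> carry_out([
  [[-0.15, 0, -0.1, 0, 0, 0, 0.3], [-0.15, 0, -0.1, 0, 0, 0, 0.6], [-0.15, 0, -0.1, 0, 0, 0, 0.8], [-0.15, 0, -0.1, 0, 0, 0, 1], [-0.15, 0, -0.1, 0, 0, 0, 1]],
], newtons=30)

```text
time_s: 4.65
tcp_pos: [0.451, -0.2833, 0.2444]
eef_rot: [0.0, 0.671, 0.741, 0.0]
wrist_force: [0.0, 0.5, -0.5]
gripper_width: 0.0615
```

>>> carry_out([
  [[0, 0, 0, 0, 0, 0, 1], [0, 0, 0, 0, 0, 0, 1], [0, 0, 0, 0, 0, 0, 1], [0, 0, 0, 0, 0, 0, 1], [0, 0, 0, 0, 0, 0, 1]],
])

```text
time_s: 5.07
tcp_pos: [0.4509, -0.2833, 0.2442]
eef_rot: [0.0, 0.671, 0.741, -0.0]
wrist_force: [0.2, -0.5, -0.3]
gripper_width: 0.0282
```

>>> carry_out([
  [[0, 0, 0, 0, 0, 0, 1], [0, 0, 0, 0, 0, 0, 1], [0, 0, 0, 0, 0, 0, 1], [0, 0, 0, 0, 0, 0, 1]],
])

```text
time_s: 5.4
tcp_pos: [0.4509, -0.2833, 0.2442]
eef_rot: [0.0, 0.671, 0.741, -0.0]
wrist_force: [-0.1, -0.4, -0.2]
gripper_width: 0.0037
```

```bash
python3 - <<'E'
from go import *
from plant import get_image
import cv2
go([.450,-.283,.243],95.5)
print(state()["gripper_width"])
d=get_image("wrist");cv2.imwrite("pics/w3.png",d["img"][...,::-1])
d=get_image("scene");cv2.imwrite("pics/s3.png",cv2.resize(d["img"][140:330,180:400,::-1],None,fx=3,fy=3,interpolation=cv2.INTER_CUBIC))
print(proj(d,np.array([.451,-.2833,.2442])))
d=get_image("top");cv2.imwrite("pics/t3.png",cv2.resize(d["img"][100:260,280:480,::-1],None,fx=4,fy=3.7,interpolation=cv2.INTER_CUBIC))
E
```

```text
t 5.4 tcp [ 0.4509 -0.2833  0.2442] cm [ 0.03835775 -0.08456766  0.11618241] rot [3.11070316e-05 6.39577644e-05 2.97770728e-03] F [-0.11 -0.43 -0.16] q [ 0.83  0.13 -0.39  1.63  0.05  1.39  0.53]
0.00366396603494208
(np.float64(281.37093652242567), np.float64(230.43027265239473))
```

View pics/w3.png

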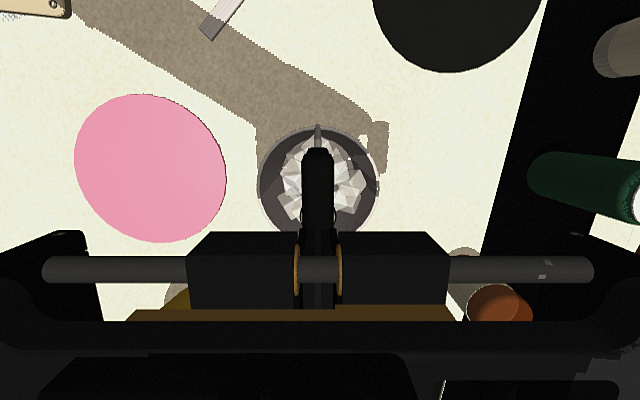

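View pics/s3.png

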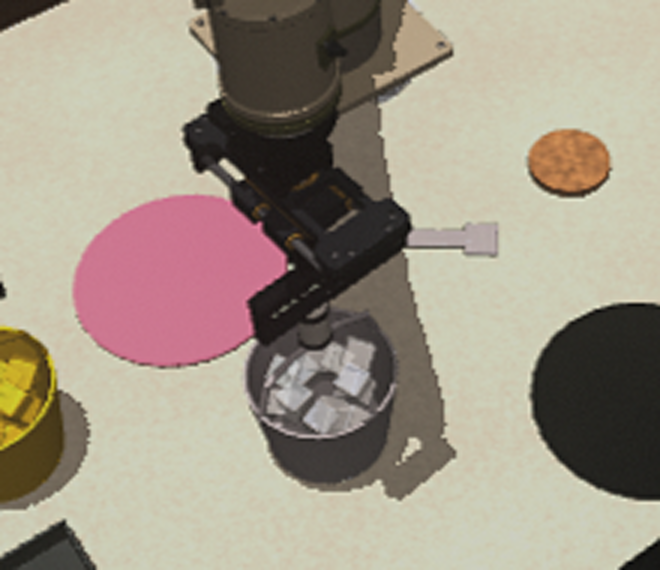

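View pics/t3.png

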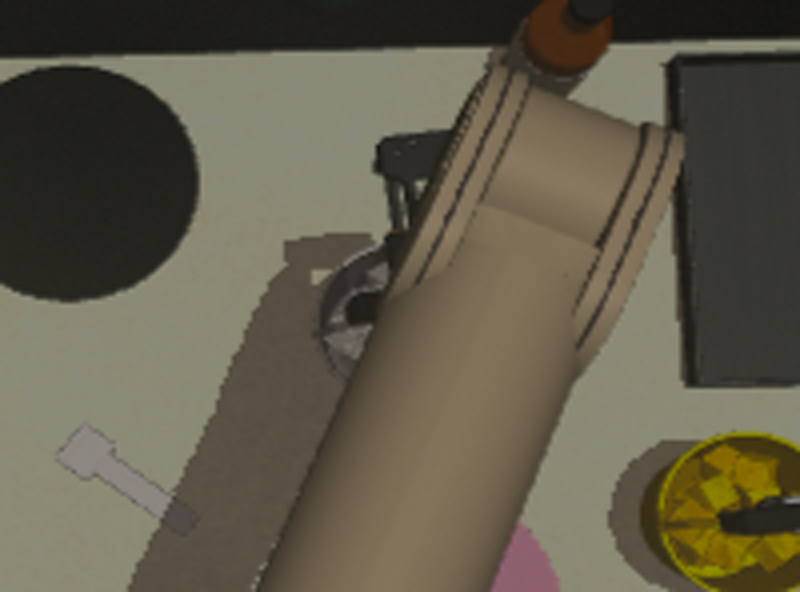

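>>> carry_out([
  [[0, 0, 0, 0, 0, 0, 1], [0, 0, 0, 0, 0, 0, 1], [0, 0, 0, 0, 0, 0, 1]],
])

```text
time_s: 5.8
tcp_pos: [0.4509, -0.2833, 0.2442]
eef_rot: [0.0, 0.671, 0.741, -0.0]
wrist_force: [-0.5, -0.4, -0.3]
gripper_width: 0.0003
```

```bash
python3 - <<'E'
from go import *
from plant import get_image,ctrl
import cv2
print(state()["gripper_width"],ctrl.tip_extent,[a for a in dir(ctrl) if a[0]!='_'])
d=get_image("wrist");cv2.imwrite("pics/w4.png",cv2.resize(d["img"][130:330,180:460,::-1],None,fx=2.8,fy=2.8,interpolation=cv2.INTER_CUBIC))
print(proj(d,np.array([.451,-.2833,.2442])))
d=get_image("scene");cv2.imwrite("pics/s4.png",cv2.resize(d["img"][190:290,235:335,::-1],None,fx=6,fy=6,interpolation=cv2.INTER_CUBIC))
E
```

```text
0.00034238297994296343 0.017 ['MotionError', 'sign_off', 'tip_extent']
(np.float64(317.51918693155966), np.float64(235.7791505616491))
```

View pics/w4.png

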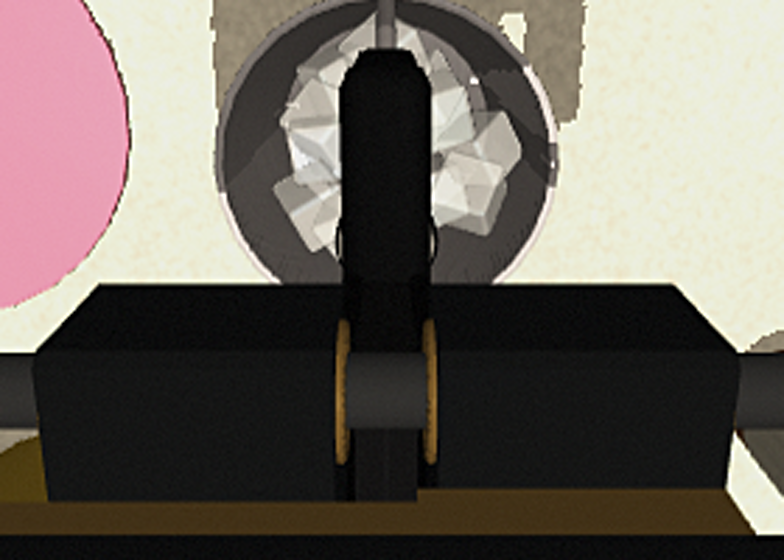

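View pics/s4.png

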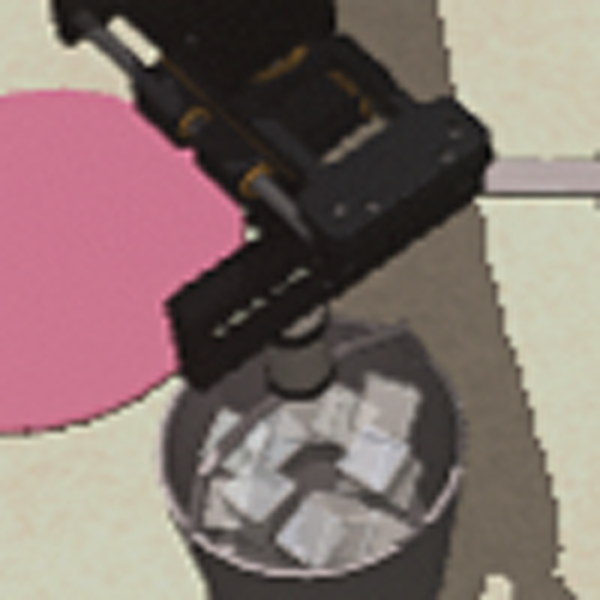

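```bash
python3 - <<'E'
from go import *
from plant import get_image
d=get_image("wrist");s=state();q=s["eef_rot"];R=Ro.from_quat([q[1],q[2],q[3],q[0]]).as_matrix();p=s["tcp_pos"]
T=np.array(d["camera_from_world"]);c=-T[:3,:3].T@T[:3,3]
print("cam in tool",R.T@(c-p),"axis",R.T@(-T[2,:3]))
for z in (-.05,-.02,0,.017,.04):
    print(z,[np.round(proj(d,p+R@np.array([0,y,z])),1) for y in (-.0435,0,.0435)],[np.round(proj(d,p+R@np.array([-.0095,y,z])),1) for y in (.0435,)], [np.round(proj(d,p+R@np.array([.0095,y,z])),1) for y in (.0435,)])
sc=get_image("scene")
for z in (-.05,-.02,0,.017): print(z,proj(sc,p+R@np.array([0,0,z])))
E
```

```text
cam in tool [ 0.07255075  0.00020847 -0.18070806] axis [-2.60578242e-01 -7.80948393e-04  9.65452417e-01]
-0.05 [array([230.3, 273.2]), array([317.3, 273.2]), array([404.2, 273.2])] [array([402.8, 290. ])] [array([405.7, 255.8])]
-0.02 [array([244.9, 248.2]), array([317.3, 248.2]), array([389.8, 248.2])] [array([388.8, 262.6])] [array([390.9, 233.4])]
0 [array([252.1, 235.7]), array([317.4, 235.7]), array([382.6, 235.7])] [array([381.8, 248.9])] [array([383.4, 222.2])]
0.017 [array([257.3, 226.9]), array([317.4, 226.9]), array([377.5, 226.9])] [array([376.8, 239.1])] [array([378.2, 214.4])]
0.04 [array([263.1, 216.9]), array([317.4, 216.9]), array([371.8, 216.9])] [array([371.2, 228.1])] [array([372.4, 205.5])]
-0.05 (np.float64(279.5284064969812), np.float64(217.71091023070318))
-0.02 (np.float64(280.6410633541971), np.float64(225.42689735067347))
0 (np.float64(281.35923655211684), np.float64(230.40724246706657))
0.017 (np.float64(281.95546658963207), np.float64(234.54194335006696))
```

```bash
python3 - <<'E'
from go import *
from plant import get_image
import cv2
def g(a): return (255*(a/255.)**0.45).astype(np.uint8)
d=get_image("scene");cv2.imwrite("pics/s5.png",g(cv2.resize(d["img"][200:270,245:325,::-1],None,fx=8,fy=8,interpolation=cv2.INTER_CUBIC)))
d=get_image("wrist");cv2.imwrite("pics/w5.png",g(cv2.resize(d["img"][130:330,180:460,::-1],None,fx=2.8,fy=2.8,interpolation=cv2.INTER_CUBIC)))
a=cv2.imread("pics/w2.png");cv2.imwrite("pics/w2b.png",g(cv2.resize(a[130:330,180:460],None,fx=2.8,fy=2.8,interpolation=cv2.INTER_CUBIC)))
E
```

```text
(no output)
```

View pics/s5.png

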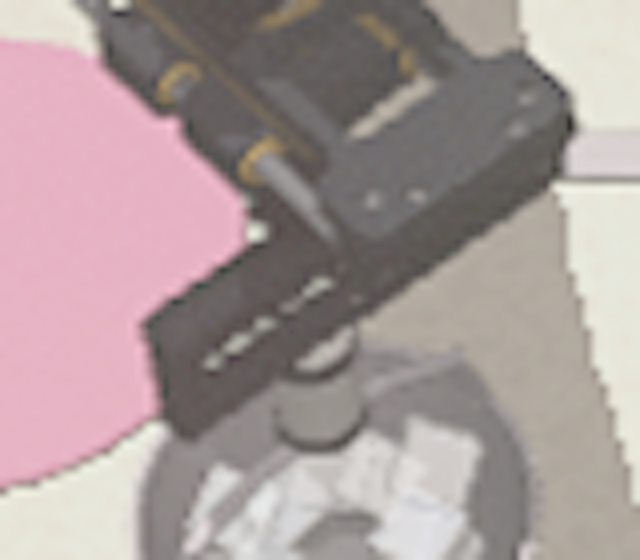

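View pics/w5.png

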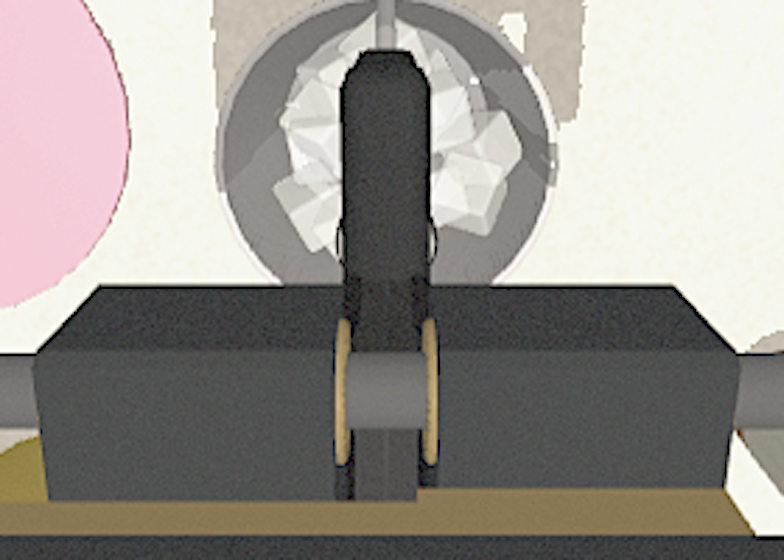

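View pics/w2b.png

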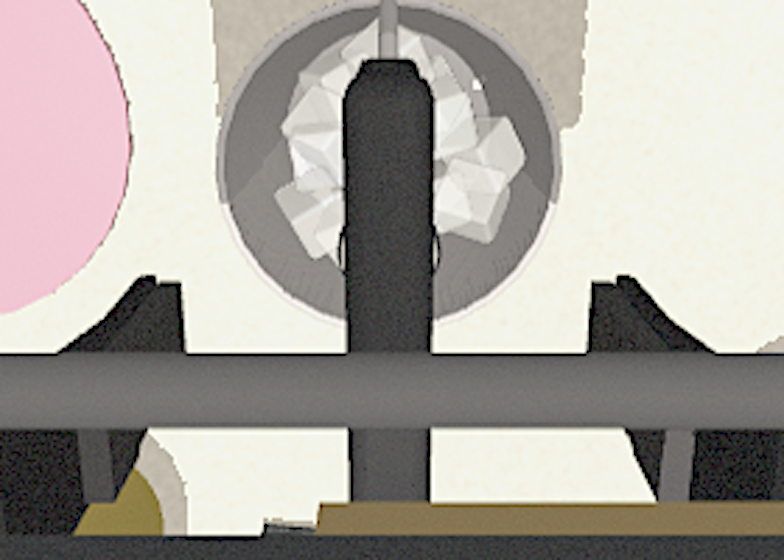

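>>> carry_out([
  [[0, 0, 0, 0, 0, 0, 0], [0, 0, 0, 0, 0, 0, 0], [0, 0, 0, 0, 0, 0, 0], [0, 0, 0, 0, 0, 0, 0], [0, 0, 0, 0, 0, 0, 0]],
])

```text
time_s: 6.52
tcp_pos: [0.4509, -0.2833, 0.2441]
eef_rot: [0.0, 0.671, 0.741, -0.0]
wrist_force: [0.3, 0.3, -0.2]
gripper_width: 0.0258
```

>>> carry_out([
  [[0, 0, 0, 0, 0, 0, 0], [0, 0, 0, 0, 0, 0, 0], [0, 0, 0, 0, 0, 0, 0], [0, 0, 0, 0, 0, 0, 0], [0, 0, 0, 0, 0, 0, 0]],
])

```text
time_s: 6.93
tcp_pos: [0.4509, -0.2833, 0.2441]
eef_rot: [0.0, 0.671, 0.741, 0.0]
wrist_force: [0.4, 0.2, 1.0]
gripper_width: 0.0593
```

```bash
python3 - <<'E'
from go import *
from plant import get_image
import cv2
def g(a): return (255*(a/255.)**0.45).astype(np.uint8)
print(state()["gripper_width"],state()["time_s"])
d=get_image("scene");cv2.imwrite("pics/s6.png",g(cv2.resize(d["img"][190:270,235:335,::-1],None,fx=7,fy=7,interpolation=cv2.INTER_CUBIC)))
E
```

```text
0.05925178172568933 6.9333
```

View pics/s6.png

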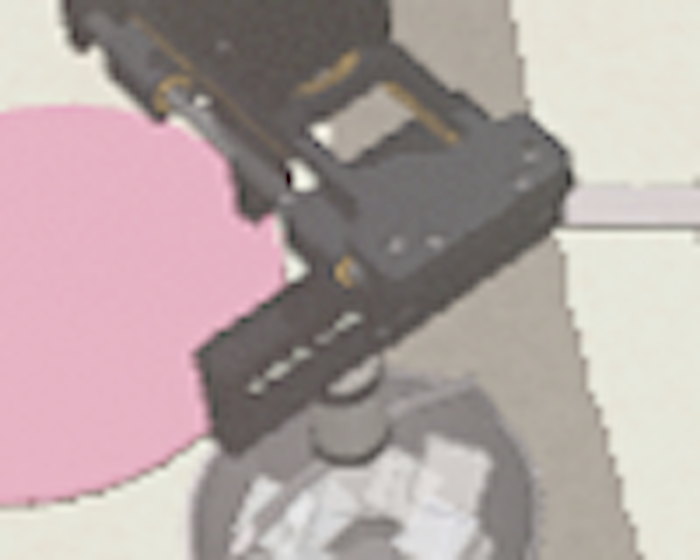

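```bash
python3 - <<'E'
from go import *
from plant import get_image
d=get_image("scene");s=state();q=s["eef_rot"];R=Ro.from_quat([q[1],q[2],q[3],q[0]]).as_matrix();p=s["tcp_pos"]
for z in (-.05,-.03,-.02,0,.017):
    print(z,[np.round((np.array(proj(d,p+R@np.array([x,y,z])))-[235,190])*7) for y in (-.035,.035) for x in (-.0095,.0095)])
E
```

```text
-0.05 [array([227., 150.]), array([270., 121.]), array([354., 269.]), array([399., 239.])]
-0.03 [array([233., 186.]), array([276., 158.]), array([359., 305.]), array([403., 275.])]
-0.02 [array([236., 204.]), array([279., 176.]), array([362., 323.]), array([405., 293.])]
0 [array([242., 239.]), array([284., 211.]), array([366., 357.]), array([409., 327.])]
0.017 [array([247., 268.]), array([289., 240.]), array([370., 386.]), array([412., 356.])]
```

The scene view shows the far fingertip at about crop (245,218). That puts the tips roughly 30–34 mm short of the stated TCP extent, which matches the wrist view and the jaws shutting above the bar. I'll go down another 33 mm.

>>> carry_out([
  [[0, -0.05, 0.6, 0, 0, 0, 0.3], [0, -0.05, 1.2, 0, 0, 0, 0.3], [0, -0.05, 1.8, 0, 0, 0, 0.3], [0, -0.05, 2.4, 0, 0, 0, 0.3], [0, -0.05, 2.4, 0, 0, 0, 0.3]],
])

```text
time_s: 7.45
tcp_pos: [0.4497, -0.283, 0.2184]
eef_rot: [-0.001, 0.671, 0.741, -0.0]
wrist_force: [0.9, -0.1, -1.2]
gripper_width: 0.0613
```

>>> carry_out([
  [[0, 0, 0.3, 0, 0, 0, 0.3], [0, 0, 0.6, 0, 0, 0, 0.3], [0, 0, 0.9, 0, 0, 0, 0.3], [0, 0, 0.9, 0, 0, 0, 0.3]],
])

```text
time_s: 7.78
tcp_pos: [0.4502, -0.2832, 0.2106]
eef_rot: [-0.0, 0.671, 0.741, -0.0]
wrist_force: [0.3, 0.9, -0.2]
gripper_width: 0.0611
```

```bash
python3 - <<'E'
from go import *
from plant import get_image
import cv2
def g(a): return (255*(a/255.)**0.45).astype(np.uint8)
go([.450,-.283,.211],95.5)
d=get_image("scene");cv2.imwrite("pics/s7.png",g(cv2.resize(d["img"][190:270,235:335,::-1],None,fx=7,fy=7,interpolation=cv2.INTER_CUBIC)))
d=get_image("wrist");cv2.imwrite("pics/w7.png",g(d["img"][...,::-1]))
E
```

```text
t 7.7833 tcp [ 0.4502 -0.2832  0.2106] cm [ 0.02252919 -0.0187691  -0.04376907] rot [-0.00043735 -0.00038054  0.00301406] F [ 0.32  0.91 -0.15] q [ 0.83  0.15 -0.39  1.68  0.06  1.32  0.53]
```

View pics/s7.png

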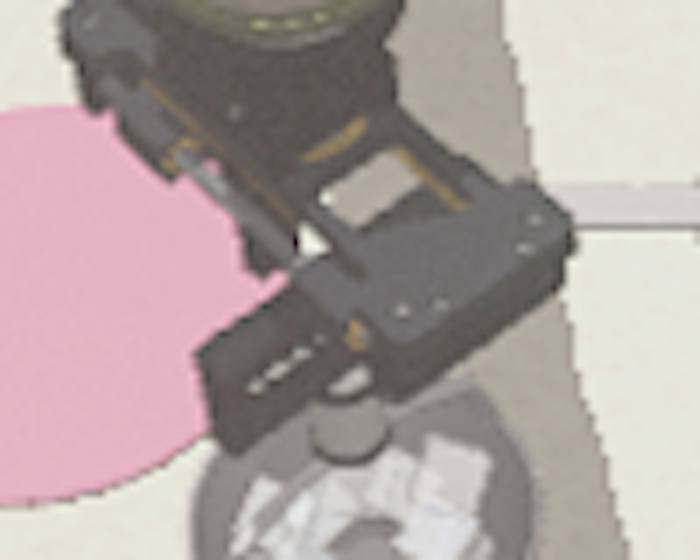

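View pics/w7.png

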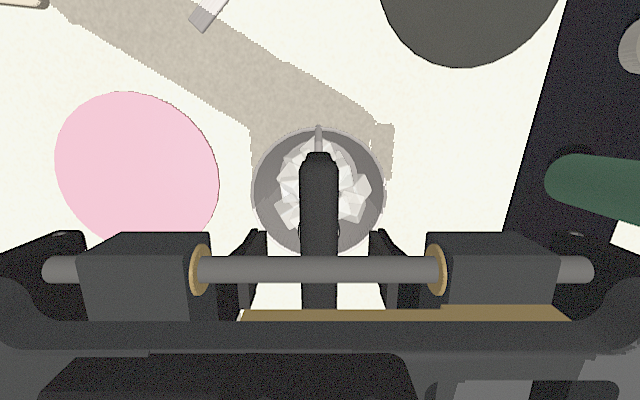

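>>> carry_out([
  [[0, 0, 0, 0, 0, 0, 1], [0, 0, 0, 0, 0, 0, 1], [0, 0, 0, 0, 0, 0, 1], [0, 0, 0, 0, 0, 0, 1], [0, 0, 0, 0, 0, 0, 1]],
], newtons=30)

```text
time_s: 8.3
tcp_pos: [0.4504, -0.2833, 0.2113]
eef_rot: [0.0, 0.671, 0.741, 0.0]
wrist_force: [0.0, -0.5, -0.1]
gripper_width: 0.0353
```

>>> carry_out([
  [[0, 0, 0, 0, 0, 0, 1], [0, 0, 0, 0, 0, 0, 1], [0, 0, 0, 0, 0, 0, 1]],
])

```text
time_s: 8.55
tcp_pos: [0.4506, -0.2833, 0.2112]
eef_rot: [0.0, 0.671, 0.741, 0.0]
wrist_force: [1.0, 0.2, -2.0]
gripper_width: 0.0198
```

Width is now 19.8 mm, so the 20 mm bar is held. I lift gently.

>>> carry_out([
  [[0, 0, 0, 0, 0, 0, 1], [0, 0, -0.4, 0, 0, 0, 1], [0, 0, -0.8, 0, 0, 0, 1], [0, 0, -1.2, 0, 0, 0, 1], [0, 0, -1.6, 0, 0, 0, 1]],
])

```text
time_s: 8.97
tcp_pos: [0.4502, -0.2832, 0.2274]
eef_rot: [-0.0, 0.671, 0.741, -0.0]
wrist_force: [0.8, 0.1, -3.9]
gripper_width: 0.0197
```

>>> carry_out([
  [[0, 0, -0.4, 0, 0, 0, 1], [0, 0, -0.8, 0, 0, 0, 1], [0, 0, -1.2, 0, 0, 0, 1], [0, 0, -1.6, 0, 0, 0, 1], [0, 0, -2, 0, 0, 0, 1]],
])

```text
time_s: 9.38
tcp_pos: [0.4502, -0.2833, 0.2474]
eef_rot: [-0.0, 0.671, 0.741, -0.0]
wrist_force: [-0.9, -0.3, -5.4]
gripper_width: 0.0195
```

>>> carry_out([
  [[0, 0, -0.5, 0, 0, 0, 1], [0, 0, -1, 0, 0, 0, 1], [0, 0, -1.5, 0, 0, 0, 1], [0, 0, -2, 0, 0, 0, 1], [0, 0, -2.3, 0, 0, 0, 1]],
])

```text
time_s: 9.8
tcp_pos: [0.4506, -0.2834, 0.271]
eef_rot: [0.0, 0.671, 0.741, 0.0]
wrist_force: [-0.7, -1.1, -5.7]
gripper_width: 0.0197
```

>>> carry_out([
  [[0, 0, -0.3, 0, 0, 0, 1], [0, 0, -0.5, 0, 0, 0, 1], [0, 0, -0.5, 0, 0, 0, 1], [0, 0, -0.5, 0, 0, 0, 1], [0, 0, -0.5, 0, 0, 0, 1]],
])

```text
time_s: 10.22
tcp_pos: [0.4503, -0.2833, 0.2749]
eef_rot: [-0.0, 0.671, 0.741, -0.0]
wrist_force: [-0.1, -0.2, -6.7]
gripper_width: 0.0198
```

```bash
python3 - <<'E'
from go import *
from plant import get_image
import cv2
print(state()["gripper_width"])
go([.450,-.283,.275],95.5)
d=get_image("scene");cv2.imwrite("pics/s8.png",cv2.resize(d["img"][160:320,200:360,::-1],None,fx=3.7,fy=3.7,interpolation=cv2.INTER_CUBIC))
d=get_image("wrist");cv2.imwrite("pics/w8.png",(d["img"][...,::-1]))
E
```

```text
0.019778207198728623
t 10.2167 tcp [ 0.4503 -0.2833  0.2749] cm [ 0.0287914  -0.02404746 -0.01063484] rot [-0.00030686 -0.00023176  0.00299981] F [-0.11 -0.23 -6.74] q [ 0.83  0.12 -0.39  1.58  0.05  1.45  0.54]
```

View pics/s8.png

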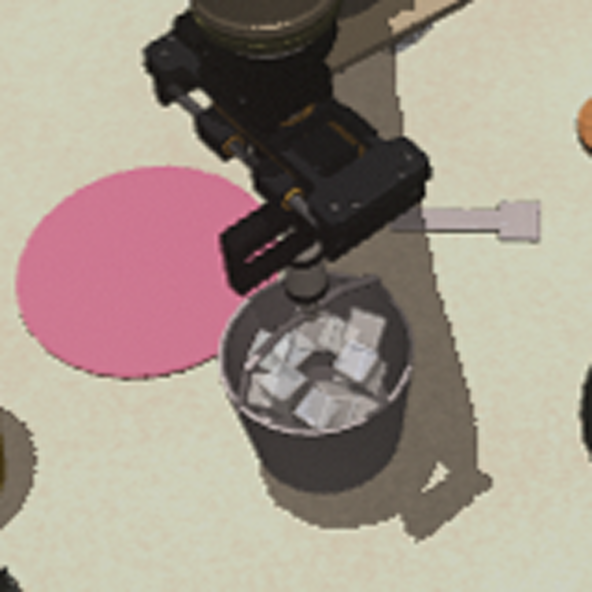

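View pics/w8.png

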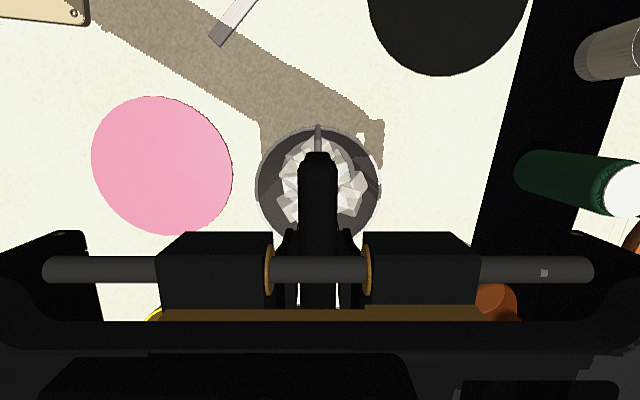

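The pail hangs clear with its shadow detached, and the force of about 6.3 N implies ~32 mm stretch and ~32 mm clearance. I'll raise it another 1 cm, then hold still.

>>> carry_out([
  [[0, 0, -0.4, 0, 0, 0, 1], [0, 0, -0.8, 0, 0, 0, 1], [0, 0, -1, 0, 0, 0, 1], [0, 0, -1, 0, 0, 0, 1], [0, 0, -1, 0, 0, 0, 1]],
])

```text
time_s: 10.73
tcp_pos: [0.4505, -0.2834, 0.2854]
eef_rot: [0.0, 0.671, 0.741, 0.0]
wrist_force: [-0.6, -0.3, -4.8]
gripper_width: 0.0196
```

>>> carry_out([
  [[0, 0, 0, 0, 0, 0, 1], [0, 0, 0, 0, 0, 0, 1], [0, 0, 0, 0, 0, 0, 1], [0, 0, 0, 0, 0, 0, 1], [0, 0, 0, 0, 0, 0, 1]],
])

```text
time_s: 11.15
tcp_pos: [0.4504, -0.2833, 0.2851]
eef_rot: [-0.0, 0.671, 0.741, -0.0]
wrist_force: [-0.1, 1.0, -6.6]
gripper_width: 0.0199
```

>>> carry_out([
  [[0, 0, 0, 0, 0, 0, 1], [0, 0, 0, 0, 0, 0, 1], [0, 0, 0, 0, 0, 0, 1], [0, 0, 0, 0, 0, 0, 1], [0, 0, 0, 0, 0, 0, 1]],
])

```text
time_s: 11.57
tcp_pos: [0.4504, -0.2833, 0.2852]
eef_rot: [0.0, 0.671, 0.741, -0.0]
wrist_force: [-0.0, 0.6, -5.9]
gripper_width: 0.0198
```

>>> carry_out([
  [[0, 0, 0, 0, 0, 0, 1], [0, 0, 0, 0, 0, 0, 1], [0, 0, 0, 0, 0, 0, 1], [0, 0, 0, 0, 0, 0, 1], [0, 0, 0, 0, 0, 0, 1]],
])

```text
time_s: 11.98
tcp_pos: [0.4504, -0.2834, 0.2852]
eef_rot: [0.0, 0.671, 0.741, 0.0]
wrist_force: [-0.3, -0.1, -5.2]
gripper_width: 0.0196
```

>>> carry_out([
  [[0, 0, 0, 0, 0, 0, 1], [0, 0, 0, 0, 0, 0, 1], [0, 0, 0, 0, 0, 0, 1], [0, 0, 0, 0, 0, 0, 1], [0, 0, 0, 0, 0, 0, 1]],
])

```text
time_s: 12.4
tcp_pos: [0.4504, -0.2833, 0.2852]
eef_rot: [0.0, 0.671, 0.741, -0.0]
wrist_force: [0.4, 0.8, -5.1]
gripper_width: 0.0198
```

>>> carry_out([
  [[0, 0, 0, 0, 0, 0, 1], [0, 0, 0, 0, 0, 0, 1], [0, 0, 0, 0, 0, 0, 1], [0, 0, 0, 0, 0, 0, 1], [0, 0, 0, 0, 0, 0, 1]],
])

```text
time_s: 12.82
tcp_pos: [0.4504, -0.2833, 0.2851]
eef_rot: [0.0, 0.671, 0.741, 0.0]
wrist_force: [0.4, 0.5, -6.4]
gripper_width: 0.0195
```

>>> carry_out([
  [[0, 0, 0, 0, 0, 0, 1], [0, 0, 0, 0, 0, 0, 1], [0, 0, 0, 0, 0, 0, 1], [0, 0, 0, 0, 0, 0, 1], [0, 0, 0, 0, 0, 0, 1]],
])

```text
time_s: 13.23
tcp_pos: [0.4504, -0.2833, 0.2852]
eef_rot: [0.0, 0.671, 0.741, -0.0]
wrist_force: [0.6, -0.1, -5.4]
gripper_width: 0.0198
```

```bash
python3 - <<'E'
from go import *
from plant import get_image,spotter
import cv2
d=get_image("scene");t=get_image("top");w=get_image("wrist")
for n,i in (("scene",d),("top",t),("wrist",w)):
    m=[r for r in spotter.outline_of(n,"mat")]
    for r in m:
        col=i["img"][r["mask"]].mean(0).round()
        (cx,cy),ax,an=cv2.fitEllipse(np.argwhere(r["mask"])[:,::-1][cv2.convexHull(np.argwhere(r["mask"])[:,::-1].astype(np.int32),returnPoints=False).ravel()].astype(np.float32))
        print(n,round(r["p"],2),col,(round(cx,1),round(cy,1)),np.round(ax),atz(i,(cx,cy),.005).round(4))
cv2.imwrite("pics/t9.png",t["img"][...,::-1])
go([.606,-.022,.285],95.5)
E
```

```text
scene 0.87 [204. 119. 143.] (238.9, 233.3) [56. 71.] [ 0.217  -0.3122  0.005 ]
scene 0.58 [39. 38. 34.] (394.8, 273.4) [66. 78.] [ 0.6103 -0.0262  0.005 ]
top 0.96 [37. 36. 30.] (297.0, 149.2) [64. 65.] [ 0.5999 -0.0211  0.005 ]
top 0.6 [141.  97. 109.] (406.2, 273.0) [23. 55.] [ 0.1801 -0.3693  0.005 ]
wrist 0.84 [241. 169. 192.] (164.6, 164.7) [128. 146.] [ 0.2071 -0.2989  0.005 ]
wrist 0.67 [31. 30. 26.] (445.9, -13.5) [156. 185.] [ 0.6006 -0.0139  0.005 ]
t 13.5333 tcp [ 0.4504 -0.2833  0.2852] cm [2.44667089e+01 1.80702454e+01 1.51590455e-02] rot [1.82376815e-05 9.74105114e-05 3.04285983e-03] F [ 0.08 -0.69 -6.16] q [ 0.83  0.12 -0.39  1.56  0.05  1.47  0.54]
```

View pics/t9.png

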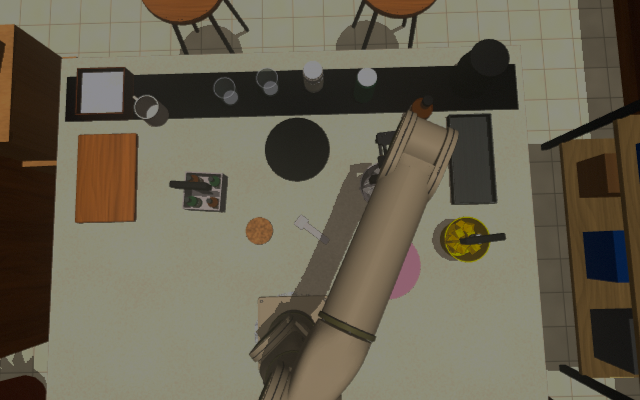

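>>> carry_out([
  [[0.4, 0.3, 0, 0, 0, 0, 1], [1.2, 0.9, 0, 0, 0, 0, 1], [2.4, 1.8, 0, 0, 0, 0, 1], [4, 3, 0, 0, 0, 0, 1], [5.6, 4.1, 0, 0, 0, 0, 1]],
])

```text
time_s: 13.95
tcp_pos: [0.4865, -0.222, 0.2852]
eef_rot: [0.0, 0.671, 0.741, 0.0]
wrist_force: [0.0, 0.6, -5.7]
gripper_width: 0.0198
```

>>> carry_out([
  [[1.9, 1.35, 0, 0, 0, 0, 1], [3.7, 2.7, 0, 0, 0, 0, 1], [5.6, 4.1, 0, 0, 0, 0, 1], [7.4, 5.4, 0, 0, 0, 0, 1], [9.3, 6.8, 0, 0, 0, 0, 1]],
])

```text
time_s: 14.37
tcp_pos: [0.5447, -0.1221, 0.2852]
eef_rot: [-0.0, 0.671, 0.741, 0.0]
wrist_force: [-0.3, 0.1, -6.4]
gripper_width: 0.0198
```

>>> carry_out([
  [[1.8, 1.3, 0, 0, 0, 0, 1], [3.6, 2.6, 0, 0, 0, 0, 1], [5.2, 3.8, 0, 0, 0, 0, 1], [6.4, 4.7, 0, 0, 0, 0, 1], [7.3, 5.3, 0, 0, 0, 0, 1]],
])

```text
time_s: 14.78
tcp_pos: [0.5903, -0.0433, 0.2851]
eef_rot: [-0.0, 0.67, 0.742, 0.001]
wrist_force: [-0.6, -0.4, -6.2]
gripper_width: 0.0198
```

```bash
python3 -c "
from go import *
go([.604,-.022,.285],95.5)"
```

```text
t 14.7833 tcp [ 0.5903 -0.0433  0.2851] cm [1.97604026 1.57488772 0.01069772] rot [ 0.00032736 -0.00130125  0.0056312 ] F [-0.6  -0.43 -6.18] q [ 0.46  0.28 -0.58  1.4   0.15  1.51 -0.01]
```

>>> carry_out([
  [[0.8, 0.6, 0, 0, 0, 0, 1], [1.5, 1.2, 0, 0, 0, 0, 1], [2, 1.5, 0, 0, 0, 0, 1], [2, 1.5, 0, 0, 0, 0, 1], [2, 1.5, 0, 0, 0, 0, 1]],
])

```text
time_s: 15.2
tcp_pos: [0.6025, -0.0252, 0.2851]
eef_rot: [-0.0, 0.671, 0.741, -0.0]
wrist_force: [-0.1, -0.8, -5.0]
gripper_width: 0.0195
```

```bash
python3 - <<'E'
from go import *
from plant import get_image
import cv2
go([.604,-.022,.285],95.5)
d=get_image("scene");cv2.imwrite("pics/s10.png",cv2.resize(d["img"][140:330,300:500,::-1],None,fx=3,fy=3,interpolation=cv2.INTER_CUBIC))
d=get_image("wrist");cv2.imwrite("pics/w10.png",(d["img"][...,::-1]))
E
```

```text
t 15.2 tcp [ 0.6025 -0.0252  0.2851] cm [0.30695244 0.18127638 0.00993931] rot [-0.00029335  0.00018277  0.00290702] F [-0.13 -0.83 -5.01] q [ 0.42  0.31 -0.59  1.37  0.17  1.52 -0.05]
```

View pics/s10.png

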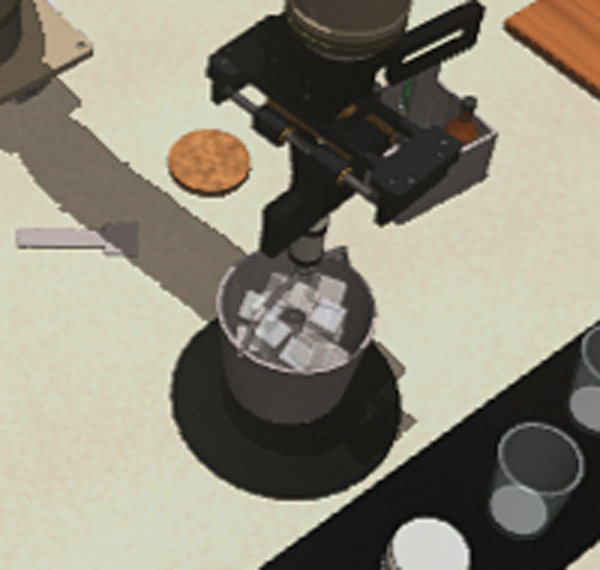

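View pics/w10.png

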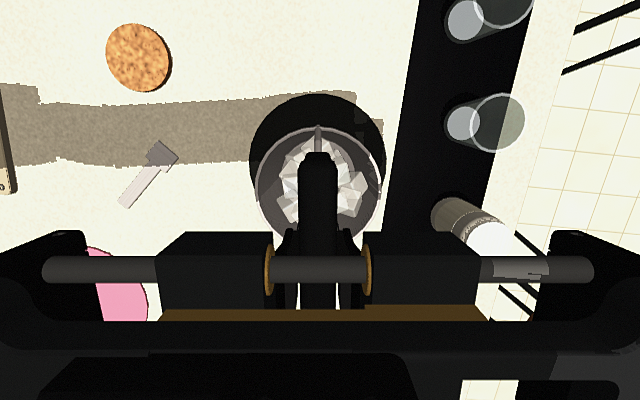

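>>> carry_out([
  [[0.2, 0.15, 0.4, 0, 0, 0, 1], [0.3, 0.2, 1, 0, 0, 0, 1], [0.3, 0.2, 1.6, 0, 0, 0, 1], [0.3, 0.2, 2.2, 0, 0, 0, 1], [0.3, 0.2, 2.6, 0, 0, 0, 1]],
])

```text
time_s: 15.72
tcp_pos: [0.6039, -0.0221, 0.2578]
eef_rot: [-0.0, 0.671, 0.741, -0.0]
wrist_force: [0.9, -0.1, -5.9]
gripper_width: 0.0198
```

>>> carry_out([
  [[0, 0, 0.3, 0, 0, 0, 1], [0, 0, 0.6, 0, 0, 0, 1], [0, 0, 0.9, 0, 0, 0, 1], [0, 0, 1.2, 0, 0, 0, 1], [0, 0, 1.5, 0, 0, 0, 1]],
])

```text
time_s: 16.13
tcp_pos: [0.6044, -0.0218, 0.244]
eef_rot: [0.0, 0.671, 0.741, 0.0]
wrist_force: [0.6, -0.4, -5.5]
gripper_width: 0.0197
```

>>> carry_out([
  [[0, 0, 0.4, 0, 0, 0, 1], [0, 0, 0.8, 0, 0, 0, 1], [0, 0, 1.2, 0, 0, 0, 1], [0, 0, 1.6, 0, 0, 0, 1], [0, 0, 1.6, 0, 0, 0, 1]],
])

```text
time_s: 16.55
tcp_pos: [0.6042, -0.0218, 0.2275]
eef_rot: [-0.0, 0.671, 0.741, -0.0]
wrist_force: [0.5, 0.7, -3.3]
gripper_width: 0.0196
```

```bash
python3 - <<'E'
from go import *
from plant import get_image
import cv2
go([.604,-.022,.217],95.5)
d=get_image("scene");cv2.imwrite("pics/s11.png",cv2.resize(d["img"][140:330,300:500,::-1],None,fx=3,fy=3,interpolation=cv2.INTER_CUBIC))
E
```

```text
t 16.55 tcp [ 0.6042 -0.0218  0.2275] cm [-0.01381869 -0.02274671  1.04883699] rot [-2.83552335e-04  2.05322286e-06  3.06200671e-03] F [ 0.46  0.7  -3.28] q [ 0.42  0.33 -0.58  1.46  0.18  1.4  -0.07]
```

View pics/s11.png

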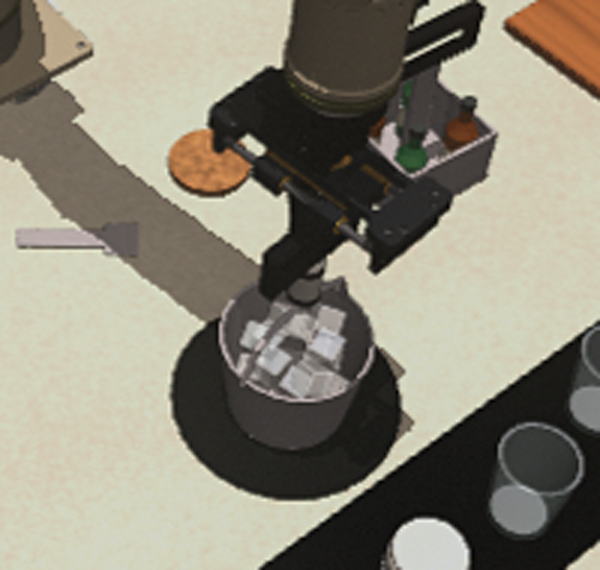

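>>> carry_out([
  [[0, 0, 0.4, 0, 0, 0, 1], [0, 0, 0.8, 0, 0, 0, 1], [0, 0, 1, 0, 0, 0, 1], [0, 0, 1, 0, 0, 0, 1], [0, 0, 1, 0, 0, 0, 1]],
])

```text
time_s: 17.02
tcp_pos: [0.6045, -0.0218, 0.2183]
eef_rot: [0.0, 0.671, 0.741, 0.0]
wrist_force: [1.1, 0.7, -1.7]
gripper_width: 0.0197
```

>>> carry_out([
  [[0, 0, 0.1, 0, 0, 0, 1], [0, 0, 0.1, 0, 0, 0, 1], [0, 0, 0.1, 0, 0, 0, 1]],
])

```text
time_s: 17.27
tcp_pos: [0.6044, -0.0218, 0.2173]
eef_rot: [0.0, 0.671, 0.741, 0.0]
wrist_force: [0.8, -1.1, -0.8]
gripper_width: 0.02
```

Unloaded (≈0 N), with the pail standing on the mat. I release.

>>> carry_out([
  [[0, 0, 0, 0, 0, 0, 0.7], [0, 0, 0, 0, 0, 0, 0.6], [0, 0, 0, 0, 0, 0, 0.5], [0, 0, 0, 0, 0, 0, 0.4], [0, 0, 0, 0, 0, 0, 0.2]],
])

```text
time_s: 17.68
tcp_pos: [0.6043, -0.0218, 0.2172]
eef_rot: [0.0, 0.671, 0.741, -0.0]
wrist_force: [0.3, 0.0, -0.0]
gripper_width: 0.0448
```

>>> carry_out([
  [[0, 0, 0, 0, 0, 0, 0], [0, 0, 0, 0, 0, 0, 0], [0, 0, 0, 0, 0, 0, 0], [0, 0, 0, 0, 0, 0, 0], [0, 0, 0, 0, 0, 0, 0]],
])

```text
time_s: 18.1
tcp_pos: [0.6043, -0.0218, 0.2171]
eef_rot: [0.0, 0.671, 0.741, -0.0]
wrist_force: [-1.0, 0.5, -0.1]
gripper_width: 0.0781
```

>>> carry_out([
  [[0, 0, -1, 0, 0, 0, 0], [0, 0, -2, 0, 0, 0, 0], [0, 0, -4, 0, 0, 0, 0], [0, 0, -6, 0, 0, 0, 0], [0, 0, -9, 0, 0, 0, 0]],
])

```text
time_s: 18.52
tcp_pos: [0.6036, -0.0219, 0.3077]
eef_rot: [-0.001, 0.671, 0.741, -0.001]
wrist_force: [0.0, -0.1, 0.2]
gripper_width: 0.087
```

```bash
python3 - <<'E'
from go import *
from plant import get_image
import cv2
go([.604,-.022,.217],95.5);print(state()["gripper_width"])
d=get_image("scene");cv2.imwrite("pics/s12.png",d["img"][...,::-1])
d=get_image("wrist");cv2.imwrite("pics/w12.png",(d["img"][...,::-1]))
E
```

```text
t 18.5167 tcp [ 0.6036 -0.0219  0.3077] cm [-0.011662    0.05036091  9.07298658] rot [-0.00166611 -0.00014167  0.00307338] F [ 0.02 -0.1   0.23] q [ 0.41  0.31 -0.59  1.32  0.17  1.56 -0.06]
0.08699855067029634
```

View pics/s12.png

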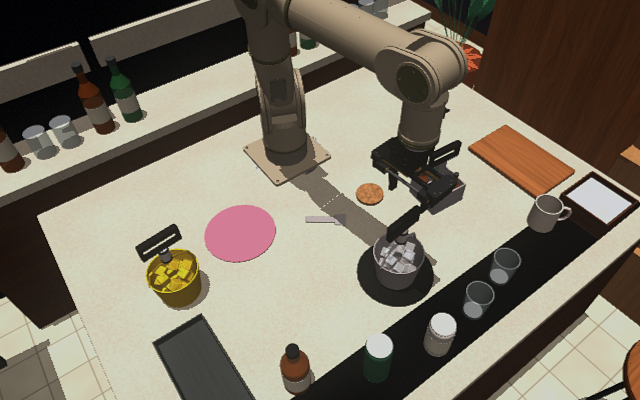

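View pics/w12.png

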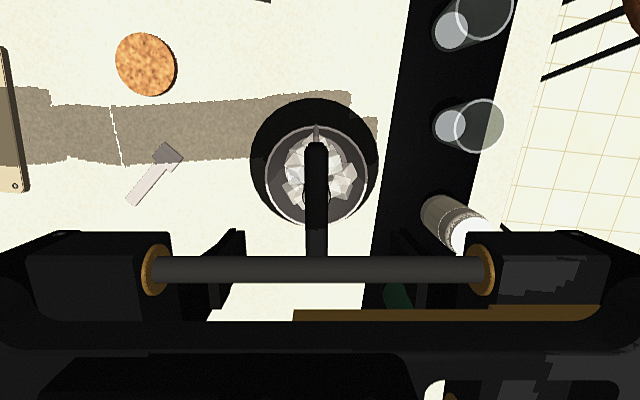

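>>> carry_out([
  [[0, 0, -2, 0, 0, 0, 0], [0, 0, -4, 0, 0, 0, 0], [0, 0, -5, 0, 0, 0, 0], [0, 0, -5, 0, 0, 0, 0], [0, 0, -5, 0, 0, 0, 0]],
])

```text
time_s: 19.03
tcp_pos: [0.6045, -0.0217, 0.3572]
eef_rot: [0.0, 0.671, 0.741, 0.0]
wrist_force: [0.7, 0.6, -0.6]
gripper_width: 0.0867
```

```bash
python3 - <<'E'
from go import *
from plant import get_image,spotter,ctrl
w=get_image("wrist");d=get_image("scene")
for c,i in (("wrist",w),("scene",d)):
    for n,z in (("pail",.005),("mat",.005),("caddy",0)):
        print(c,n,[(np.round(r["xy"]),round(r["p"],2),atz(i,r["xy"],z).round(3)) for r in spotter.landmark_of(c,n)])
go([.604,-.022,.36],95.5)
print(ctrl.sign_off())
E
```

```text
wrist pail [(array([318., 165.]), 0.96, array([ 0.606, -0.023,  0.005]))]
wrist mat []
wrist caddy []
scene pail [(array([394., 274.]), 0.94, array([ 0.61 , -0.029,  0.005])), (array([180., 290.]), 0.61, array([ 0.29 , -0.543,  0.005]))]
scene mat [(array([239., 233.]), 0.55, array([ 0.215, -0.311,  0.005]))]
scene caddy [(array([436., 194.]), 0.69, array([0.462, 0.282, 0.   ]))]
t 19.4333 tcp [ 0.6042 -0.0219  0.3567] cm [-0.00784151 -0.01962522 -0.32624664] rot [-5.45061231e-04  1.35672387e-05  2.92442030e-03] F [0.17 0.22 0.4 ] q [ 0.4   0.31 -0.59  1.22  0.17  1.66 -0.05]
the job is handed in; nothing more can be done
None
```

I weighed the pail by its scale handle and stood it on the black mat, then handed the job in at 19.4 s of the 53 s allowed.

- **Weighing:** I lifted the pail by the top bar alone, and it hung roughly 4 cm clear of the counter, held still for over 2.5 s. The wrist force was about 5–6.5 N, so the pail weighs roughly 0.6 kg.
- **Placing:** I lowered it until the wrist force was near zero, then let go and drew the gripper straight up. It was standing on the mat before I released it.

**Last checks:** The pail's centre shows at about (0.606, -0.023) in the wrist view and (0.610, -0.029) in the scene view. The mat's centre is at about (0.604, -0.022), so the foot is well inside it. The pail looks upright, the gripper is open and clear of everything, and the yellow pail was not touched.

**What failed or disagreed:**
- **First grasp:** The jaws closed on nothing, above the bar. In the pictures the fingertips stand about 3 cm higher than the stated TCP-to-tip distance. I opened, went 3.3 cm lower, and gripped the bar at 19.8 mm.
- **Camera offset:** The top and scene views disagree by about 1 cm in x.
- **Final mat and caddy checks:** The last check for the black mat found nothing in either view, only the pink look-alike, so its position comes from earlier measurements. The caddy read (0.462, 0.282) against (0.454, 0.274) at the start, partly hidden by the gripper. I take that as detection error, because nothing came near it.

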